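# Draw the enclosure door tight with its T-handle latch

## Task

Two grey electrical enclosures lie on their backs on the workshop bench, doors up. The door of the larger one still stands slightly proud on its rubber gasket: turn its T-handle clockwise, seen from above, all the way to its stop so that the latch draws the door down tight, then let go. The smaller enclosure is already closed: leave its T-handle as it is.

Things in the scene. Friction and masses are not known exactly. Their poses are not given: they have to be found in the camera images.
- latch_grip (a point): Centre of the T-handle's level bar (80 x 14 mm, 18 mm high, 27 mm free below it; 168 mm above the bench when tight) on the larger grey enclosure (240 x 200 x 110 mm, fixed). Its y runs along the bar, z up along its turning axis. Nothing stands beside it on the 246 x 206 mm door. At latch 0 its x points away from the door's hinge, which lies 185 mm behind it.
- latch (a joint): Angle of that T-handle (rad): 0 fully open (bar parallel to the door's free edge), growing clockwise seen from above, 1.4 (80 degrees) at the stop with the door tight. Starts at 0 to 0.2. Turning takes about 0.2 N m; it stays where it is left. Its cam draws the door down as it turns.
- door (a joint): Angle of the larger door (rad): 0 tight on its gasket, about 0.044 at the start (free edge some 10 mm proud). It goes down in step with the turning latch, so the T-handle sinks about 8 mm over the whole turn and its stem straightens from a 2.5 degree lean. Pushed by hand it springs up again unless latched.
- small_latch (a joint): Angle of an equal T-handle on the smaller grey enclosure (160 x 130 x 85 mm, door already tight), read as for latch: starts latched, 1.34 to 1.4, and must stay so. The smaller enclosure stands left or right of the larger one, at least 25 mm clear of it.

How it is judged:
By the outcome, as a careful person would: the job done as asked, in the order asked, and still so for the second after the job is handed in, with the robot touching nothing.
It also fails if it takes over 32 s, if anything falls off the work surface, if the arm or the gripper's body presses on something with over 40 N, if the wrist force passes 120 N, or if a joint passes its speed limit or range.

## Robot

A 6-joint arm with a two-finger parallel gripper is mounted at the origin on the work surface. World frame = base frame: x ahead of the robot, y to its left, z up, the work surface at z = 0. Lengths are in m, angles in rad, forces in N, time in s.
With the tool pointing down it reaches from about 0.15 to 0.775 m from the base axis. Payload 6.1 kg.
Tool frame: the origin (TCP) lies midway between the tips of the shut fingers; the grasp point (between the pads) lies 19 mm behind it (robot.grip_point_offset is the distance from the TCP to the grasp point, in m); x points along the fingers, y is the direction in which the jaws open and shut, and the axes are right-handed (so a half turn about x gives the same grasp; the last joint's range is limited). The gripper opens to 85 mm and grips with 20 to 120 N. Pads are 22 mm wide; open, the fingers measure 114 mm over their backs; the gripper's body (76 mm by 85 mm) begins 54 mm behind the grasp point. The pads swing forward as they close: fully open they stand 13 mm farther back than shut.
Start: joints at [1.261, 0.126, -0.04, 1.405, 0, 1.571], TCP at [0.16, 0.5, 0.231] pointing down, gripper open.
Joint ranges: [-2.72, 2.72], [-0.95, 1.95], [-1.27, 1.35], [-1.78, 2.02], [-1.46, 1.47], [-3.14, 3.14]. Speed limits (rad/s): [2.39, 2.39, 3.01, 3.14, 3.14, 3.14].

## Interface

Orientations are given as a rotation vector (axis times angle).
In Python, from rig import robot gives the robot as it stands.
- The arm moves only by the tool apply_moves, never from a script. Its argument "moves" is a list of rows, each a list of 5 numbers: the shift along the tool's x, y, z in cm, then the turn about the tool's x in rad, then the finger opening in cm, from 0 to 8.54. In form: [[tx, ty, tz, yaw, claw], ...]. A call has 1 to 20 rows; each row shifts and turns the commanded pose from where the row before left it, along the tool's axes as they then stand; what a row does not reach is not made up. A row lasts 1/8 s, in which the tool goes at most 62.5 mm and 10.7 degrees, less where a joint would pass 70% of its speed; a pose out of reach is approached as far as the arm can. A call with a gripper value outside its range is refused whole. The fingers move at their own pace and stop on an object; "force" is the grip in N (left out, the last holds). Time passes only in rows, so rows that do not move let the fingers close. It gives the time, the measured TCP pose, the force and the opening at its end, in the units of the state.
- robot.get_state(): the state, without advancing time (a new reading comes with each control period).
- robot.snapshot(name): name is "side" or "top" or "wrist"; returns a dict with "img" (480x640x3 uint8, red, green, blue), "camera_matrix" (3x3 intrinsics, pixels), "dist_coeffs" ([k1, k2, p1, p2, k3] as OpenCV has them; the pictures are not rectified), "eye" and "rotation" of the camera in the world; the wrist camera has in their place "T_tool_cam" (4x4, takes a point from camera to tool coordinates, whose origin is the TCP and whose axes are the tool frame's). Camera axes: x right, y up, looking along -z (the intrinsics and any distortion apply to the point x, -y, -z); pixel columns grow to the right and rows downward; lengths in m; the calibration is good to about 2 mm. A picture is of the moment at which its call begins: read the wrist's pose just before it. There is no depth.
- robot.sign_off(): hands the job in, once; it reports no verdict.
The state is a dict: "time": time; "qpos": joint angles; "joint_vel": joint speeds; "tau": joint torques, N m; "tcp_pos": TCP position; "orientation": TCP orientation; "force": force on the tool from outside, world axes, zero at the start; "wrist_torque": the same for the moment, N m; "grip_width": finger opening in m.
Only numpy, scipy, OpenCV 4.12 (cv2) and the standard library are available. Lean on these libraries where they do the work, as an engineer would, in place of code of your own. Each camera call takes 0.05 s, during which the arm holds its last target.

## Working session

There is one attempt and no reset: what is moved stays moved. The work goes in short steps, Python scripts to look and compute and a tool call to move; the robot and the scene stay as the last step left them, time stands still between calls to the robot, and variables do not carry over. Pictures are saved under pics/ and viewed, and the job is handed in when it is done.

Besides the shell and the picture viewer there is one more tool, called after ">>>" by a JSON object that holds its "name" and its "arguments". apply_moves: Moves the arm, as the interface text tells. Its arguments: {"type":"object","properties":{"moves":{"type":"array"},"force":{"type":"number"}},"required":["moves"]}

```bash
mkdir -p pics; ls; python3 - <<'E'
from rig import robot
import cv2
s=robot.get_state(); print(s)
for n in ["top","side","wrist"]:
    d=robot.snapshot(n)
    cv2.imwrite(f"pics/{n}0.png",d["img"][:,:,::-1])
    print(n,{k:v for k,v in d.items() if k!="img"})
E
```

```text
pics
{'time': 0.0, 'qpos': array([ 1.26102136e+00,  1.26396186e-01, -4.05959465e-02,  1.40540650e+00,
        3.58693050e-07,  1.57081298e+00]), 'joint_vel': array([ 9.81026435e-04,  3.58105563e-04, -7.37229588e-04, -5.53037099e-04,
        7.04307179e-05,  6.36324761e-05]), 'tau': array([-1.05146675e-03, -4.35915112e+01,  3.52922988e+01,  1.74163218e-02,
       -9.11970710e-05,  4.19173602e-06]), 'tcp_pos': array([0.15991991, 0.4996261 , 0.2305255 ]), 'orientation': array([ 0.24189463,  1.55733494, -0.24438957]), 'force': array([ 0.31233776, -0.39972356, -0.45843787]), 'wrist_torque': array([ 0.01906745, -0.01213454,  0.01376762]), 'grip_width': 0.0853643370488452}
top {'camera_matrix': array([[571.7930297 ,   0.        , 319.61162403],
       [  0.        , 571.7930297 , 242.49990613],
       [  0.        ,   0.        ,   1.        ]]), 'dist_coeffs': array([-0.16147144,  0.        ,  0.        ,  0.        ,  0.        ]), 'eye': array([ 0.29949005, -0.02105399,  0.96095943]), 'rotation': array([ 0.16714142, -0.17734597, -1.64204278])}
side {'camera_matrix': array([[504.00703609,
[... 261 characters left out ...]
,  0.57044837]), 'rotation': array([ 0.98671183, -0.39901706, -0.68598374])}
wrist {'camera_matrix': array([[420.90455163,   0.        , 314.76691398],
       [  0.        , 420.90455163, 240.54373618],
       [  0.        ,   0.        ,   1.        ]]), 'dist_coeffs': array([-0.05151645,  0.        ,  0.        ,  0.        ,  0.        ]), 'T_tool_cam': array([[-3.55439383e-04,  2.74864701e-01, -9.61482849e-01,
        -1.41659960e-01],
       [ 9.99999935e-01,  4.00252701e-05, -3.58236058e-04,
         1.14405208e-03],
       [-5.99828364e-05, -9.61482914e-01, -2.74864697e-01,
        -6.83761057e-02],
       [ 0.00000000e+00,  0.00000000e+00,  0.00000000e+00,
         1.00000000e+00]])}
```

View pics/top0.png

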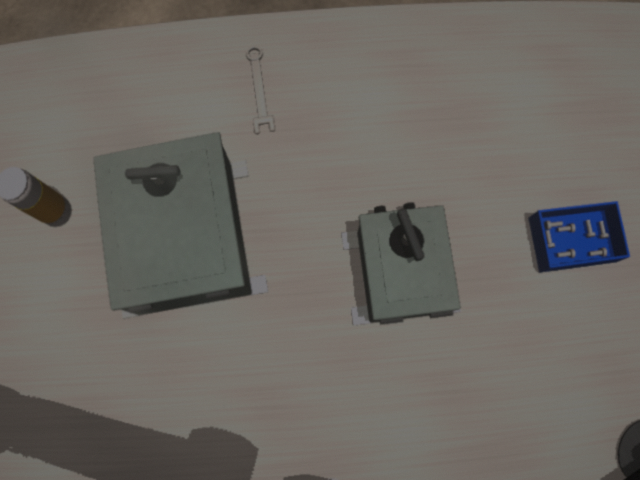

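View pics/side0.png

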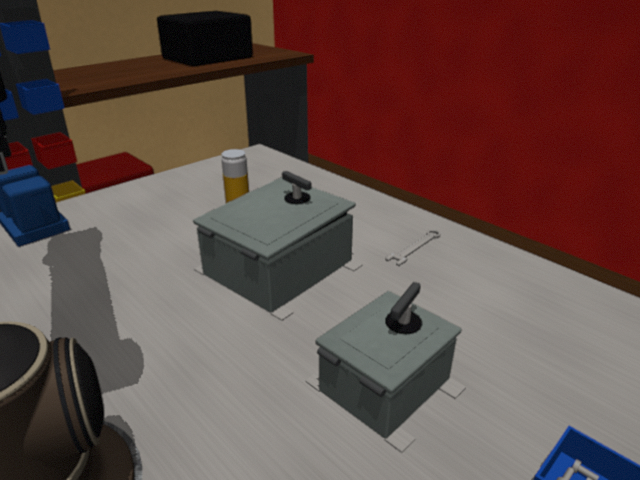

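View pics/wrist0.png

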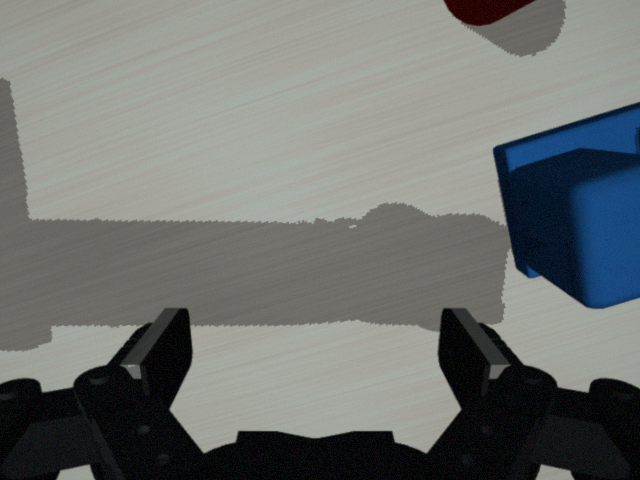

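```bash
cat > h.py <<'E'
import numpy as np,cv2
from scipy.spatial.transform import Rotation as R
def ray(d,uv,T=None):
    K=d["camera_matrix"];D=d["dist_coeffs"]
    p=cv2.undistortPoints(np.array(uv,float).reshape(-1,1,2),K,D).reshape(-1,2)
    v=np.c_[p[:,0],-p[:,1],-np.ones(len(p))]
    if T is None: return d["eye"],v@R.from_rotvec(d["rotation"]).as_matrix().T
    return T[:3,3],v@T[:3,:3].T
def plane(d,uv,z,T=None):
    e,v=ray(d,uv,T); return e+v*((z-e[2])/v[:,2])[:,None]
def wristT(s,d):
    T=np.eye(4);T[:3,:3]=R.from_rotvec(s["orientation"]).as_matrix();T[:3,3]=s["tcp_pos"];return T@d["T_tool_cam"]
E
python3 - <<'E'
from rig import robot
from h import *
a=cv2.imread("pics/top0.png")[140:210,90:250]; b=cv2.imread("pics/side0.png")[160:215,265:335]
cv2.imwrite("pics/ca.png",cv2.convertScaleAbs(cv2.resize(a,None,fx=5,fy=5,interpolation=2),alpha=1.8))
cv2.imwrite("pics/cb.png",cv2.convertScaleAbs(cv2.resize(b,None,fx=8,fy=8,interpolation=2),alpha=1.8))
d=robot.snapshot("top")
# door corners & bar ends approx
print(plane(d,[(94,156),(220,133),(245,288),(110,309)],.135).round(4))
print(plane(d,[(127,174),(179,172)],.18).round(4))
print("small", plane(d,[(358,213),(443,206),(460,308),(372,320)],.105).round(3), plane(d,[(403,208),(418,258)],.15).round(3))
E
```

```text
[[0.649  0.3113 0.135 ]
 [0.6682 0.108  0.135 ]
 [0.422  0.0803 0.135 ]
 [0.4051 0.2835 0.135 ]]
[[0.5964 0.2414 0.18  ]
 [0.5923 0.1632 0.18  ]]
small [[ 0.53  -0.097  0.105]
 [ 0.531 -0.231  0.105]
 [ 0.37  -0.238  0.105]
 [ 0.363 -0.103  0.105]] [[ 0.52  -0.16   0.15 ]
 [ 0.444 -0.174  0.15 ]]
```

View pics/ca.png

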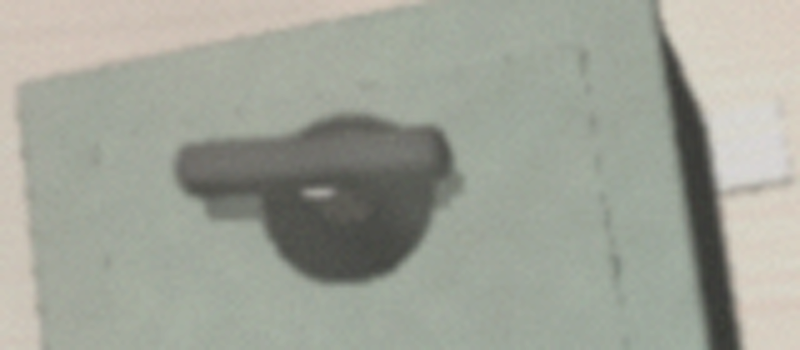

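View pics/cb.png

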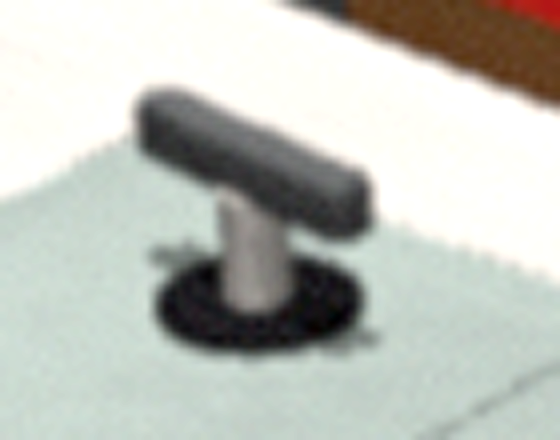

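```bash
python3 - <<'E'
from rig import robot
from h import *
d=robot.snapshot("top");s=robot.snapshot("side")
def tri(a,b):
    e1,v1=ray(d,[a]);e2,v2=ray(s,[b]);v1=v1[0];v2=v2[0]
    A=np.c_[v1,-v2];t=np.linalg.lstsq(A,e2-e1,rcond=None)[0]
    p,q=e1+t[0]*v1,e2+t[1]*v2;return (p+q)/2,np.linalg.norm(p-q)
print(tri((152.4,172.4),(296.5,180.5)))
print("ends",plane(d,[(125.6,173.2),(180,170.5)],.183))
st=robot.get_state();M=R.from_rotvec(st["orientation"]).as_matrix();print(M.round(3),np.degrees(np.arctan2(M[1,1],M[0,1])),st["time"])
E
```

```text
(array([0.59735734, 0.20376888, 0.17584232]), np.float64(0.0011354730418928626))
ends [[0.5966927  0.24249612 0.183     ]
 [0.59336526 0.16094911 0.183     ]]
[[-0.     0.305  0.952]
 [-0.001  0.952 -0.305]
 [-1.    -0.001 -0.   ]] 72.25204626301743 0.3
```

>>> {"name": "apply_moves", "arguments": {"moves": [[-3, -3, 2, 0, 8.5], [-3, -4, 4, -0.18, 8.5], [0, 0, 0, 0, 8.5], [0, 0, 0, 0, 8.5]]}}

```text
time: 0.8
tcp_pos: [0.1954, 0.4164, 0.2905]
orientation: [0.104, 1.568, -0.103]
force: [-0.1, -0.2, -0.1]
grip_width: 0.0849
```

```bash
python3 - <<'E'
from rig import robot
from h import *
st=robot.get_state();M=R.from_rotvec(st["orientation"]).as_matrix();print(np.degrees(np.arctan2(M[1,1],M[0,1])),np.degrees(st["qpos"]),st["tcp_pos"],st["time"])
t=M.T@(np.array([.597,.204,.29])-st["tcp_pos"]);print(t)
E
```

```text
82.46759422387541 [ 6.48542509e+01  5.51949229e-01 -2.02612749e+00  8.73835438e+01
  1.49997190e-02  7.23866608e+01] [0.19536887 0.41638449 0.29049049] 0.8
[ 3.57222937e-04 -1.57903520e-01  4.26006256e-01]
```

>>> {"name": "apply_moves", "arguments": {"moves": [[0, -3, 2, 0, 8.5], [0, -3, 3, 0, 8.5], [0, -3, 4, 0, 8.5], [0, -3, 4, 0, 8.5], [0, -2, 4, 0, 8.5], [0, -1.8, 4, 0, 8.5], [0, 0, 4, 0, 8.5], [0, 0, 4, 0, 8.5], [0, 0, 4, 0, 8.5], [0, 0, 4, 0, 8.5], [0, 0, 3.6, 0, 8.5], [0, 0, 0, 0, 8.5], [0, 0, 0, 0, 8.5]]}}

```text
time: 2.42
tcp_pos: [0.5769, 0.2078, 0.2892]
orientation: [0.101, 1.571, -0.102]
force: [0.0, -0.1, 0.1]
grip_width: 0.0849
```

>>> {"name": "apply_moves", "arguments": {"moves": [[0, 0, 0, -0.16, 8.5], [0, 0, 0, -0.16, 8.5], [0, 0, 0, -0.16, 8.5], [0, 0, 0, -0.16, 8.5], [0, 0, 0, -0.16, 8.5], [0, 0, 0, -0.16, 8.5], [0, 0, 0, -0.16, 8.5], [0, 0, 0, -0.16, 8.5], [0, 0, 0, -0.16, 8.5], [0, 0, 0, -0.16, 8.5], [0, 0, 0, -0.05, 8.5], [0, 0, 0, 0, 8.5], [0, 0, 0, 0, 8.5]]}}

```text
time: 4.05
tcp_pos: [0.5768, 0.2074, 0.2909]
orientation: [-1.172, 1.232, 1.172]
force: [0.5, -1.1, -0.0]
grip_width: 0.0849
```

```bash
python3 - <<'E'
from rig import robot
from h import *
st=robot.get_state();M=R.from_rotvec(st["orientation"]).as_matrix();print(M.round(4),np.degrees(np.arctan2(M[1,1],M[0,1])),np.degrees(st["qpos"]).round(1),st["tcp_pos"],st["time"])
d=robot.snapshot("wrist");cv2.imwrite("pics/w1.png",cv2.convertScaleAbs(d["img"][:,:,::-1],alpha=1.6))
np.savez("w1.npz",T=wristT(st,d))
E
```

```text
[[ 3.000e-04 -9.987e-01  5.080e-02]
 [ 1.000e-04  5.080e-02  9.987e-01]
 [-1.000e+00 -3.000e-04  2.000e-04]] 177.08974254395204 [ 19.8  17.8  18.5  90.7   0.  -67.3] [0.57676166 0.20740093 0.29089262] 4.05
```

View pics/w1.png

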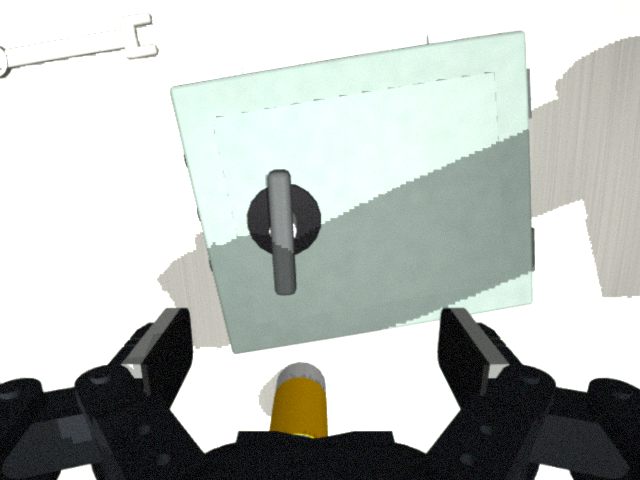

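```bash
python3 - <<'E'
from rig import robot
from h import *
d=robot.snapshot("wrist");T=np.load("w1.npz")["T"]
p=plane(d,[(279.5,172),(285.5,292)],.184,T);print(p,p.mean(0),np.linalg.norm(p[0]-p[1]),np.degrees(np.arctan2(*(p[1]-p[0])[[1,0]])))
q=plane(d,[(173,88),(234,352)],.142,T);r=plane(d,[(525,33),(531,303)],.132,T)
print(q,r)
for a,b in((q[0],q[1]),(r[0],r[1]),(r[0],q[0]),(r[1],q[1])):print(np.linalg.norm(a-b),np.degrees(np.arctan2(*(b-a)[[1,0]])))
E
```

```text
[[0.59709735 0.16660255 0.184     ]
 [0.59887318 0.24263326 0.184     ]] [0.59798527 0.2046179  0.184     ] 0.0760514458775006 88.66200480751124
[[0.667049   0.11248159 0.142     ]
 [0.64679733 0.3088531  0.142     ]] [[0.43208257 0.08780271 0.132     ]
 [0.41169444 0.28415081 0.132     ]]
0.1974130153053434 95.8880637563016
0.19740377759951458 95.92815610064213
0.23647044575230367 5.9958798596423755
0.23660847162483045 5.998067521342177
```

>>> {"name": "apply_moves", "arguments": {"moves": [[0, -2.1, -0.2, -0.02, 8.5], [2, 0, 0, 0, 8.5], [3, 0, 0, 0, 8.5], [3, 0, 0, 0, 8.5], [3, 0, 0, 0, 6], [2.4, 0, 0, 0, 4], [0, 0, 0, 0, 3], [0, 0, 0, 0, 3], [0, 0, 0, 0, 3]], "force": 50}}

```text
time: 5.28
tcp_pos: [0.599, 0.2042, 0.1581]
orientation: [-1.187, 1.221, 1.185]
force: [0.4, 1.0, 0.4]
grip_width: 0.03
```

```bash
python3 - <<'E'
from rig import robot
from h import *
st=robot.get_state();M=R.from_rotvec(st["orientation"]).as_matrix();print(np.degrees(np.arctan2(M[1,1],M[0,1])),np.degrees(st["qpos"]).round(1),st["tcp_pos"],st["time"],st["grip_width"])
d=robot.snapshot("wrist");cv2.imwrite("pics/w2.png",cv2.convertScaleAbs(d["img"][:,:,::-1],alpha=2.2))
d=robot.snapshot("side");cv2.imwrite("pics/s2.png",cv2.convertScaleAbs(cv2.resize(d["img"][100:260,180:380,::-1],None,fx=4,fy=4-.3),alpha=1.8))
E
```

```text
178.24102714413675 [ 18.8  19.3   3.9  74.4  -0.  -69.4] [0.59896716 0.204198   0.1581376 ] 5.275 0.030022288912153312
```

View pics/w2.png

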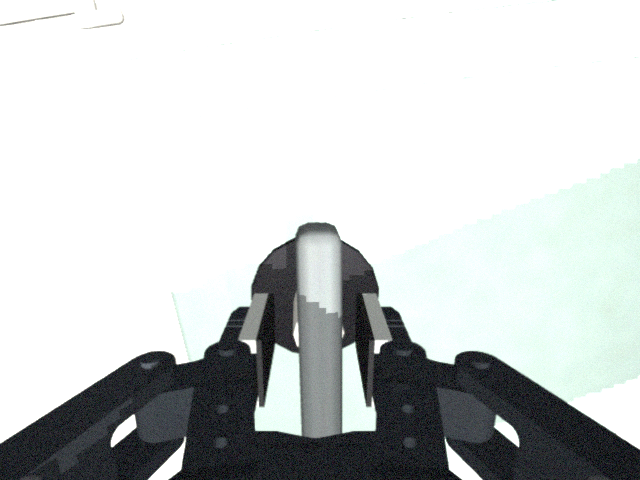

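View pics/s2.png

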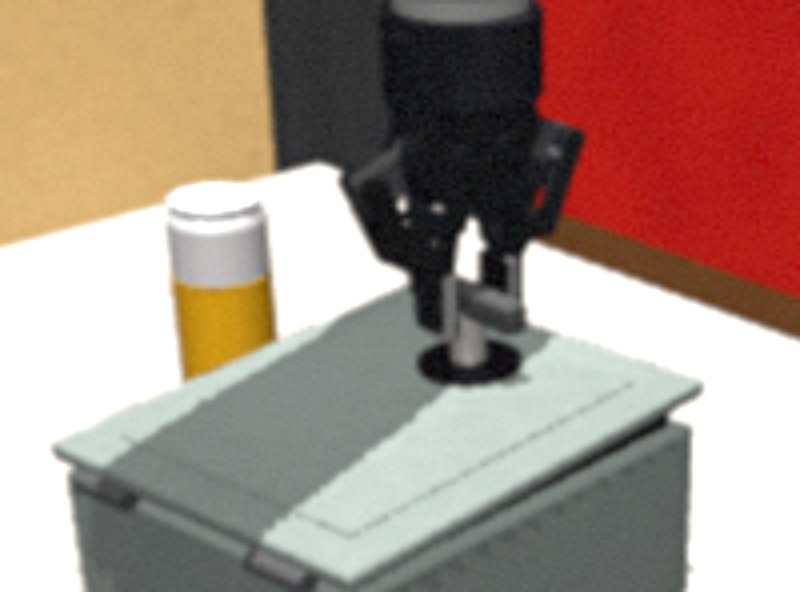

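>>> {"name": "apply_moves", "arguments": {"moves": [[0, 0, 0, 0, 0.5], [0, 0, 0, 0, 0.5], [0, 0, 0, 0, 0.5], [0, 0, 0, 0, 0.5], [0.05, -0.02, 0, 0.1, 0.5], [0.06, -0.02, 0, 0.1, 0.5], [0.06, -0.02, 0, 0.1, 0.5], [0.06, -0.02, 0, 0.1, 0.5], [0, 0, 0, 0, 0.5]], "force": 50}}

```text
time: 6.5
tcp_pos: [0.5982, 0.2043, 0.1543]
orientation: [-0.886, 1.383, 0.889]
force: [-4.8, 3.1, 2.5]
grip_width: 0.0154
```

```bash
python3 - <<'E'
from rig import robot
from h import *
st=robot.get_state();M=R.from_rotvec(st["orientation"]).as_matrix();print(np.degrees(np.arctan2(M[1,1],M[0,1])),st["force"],st["wrist_torque"],st["tcp_pos"],st["time"],st["grip_width"])
d=robot.snapshot("side");cv2.imwrite("pics/s3.png",cv2.convertScaleAbs(cv2.resize(d["img"][100:260,180:380,::-1],None,fx=4,fy=4-.3),alpha=1.8))
E
```

```text
155.41933825749297 [-4.84479185  3.13217954  2.45628641] [0.60907482 1.10254231 0.00677032] [0.59822163 0.20426237 0.15433154] 6.5 0.015444809615607227
```

View pics/s3.png

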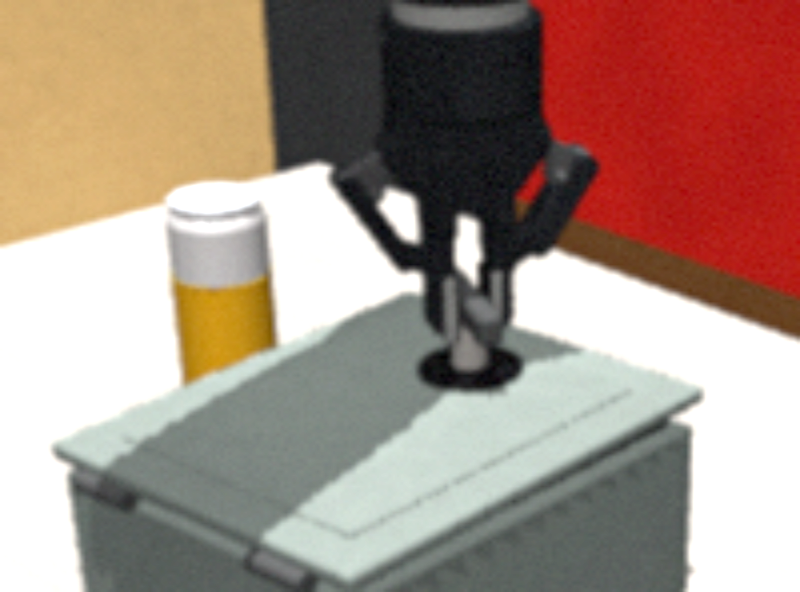

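>>> {"name": "apply_moves", "arguments": {"moves": [[0.06, -0.01, 0.01, 0.1, 0.5], [0.06, -0.01, 0.01, 0.1, 0.5], [0.06, -0.01, 0.01, 0.1, 0.5], [0.06, -0.01, 0.01, 0.1, 0.5], [0.06, 0, 0.02, 0.1, 0.5], [0.06, 0, 0.02, 0.1, 0.5], [0.06, 0, 0.02, 0.1, 0.5], [0, 0, 0, 0, 0.5]]}}

```text
time: 7.55
tcp_pos: [0.5985, 0.2051, 0.1504]
orientation: [-0.345, 1.545, 0.349]
force: [-8.4, 4.1, 6.2]
grip_width: 0.0152
```

```bash
python3 - <<'E'
from rig import robot
from h import *
st=robot.get_state();M=R.from_rotvec(st["orientation"]).as_matrix();print(np.degrees(np.arctan2(M[1,1],M[0,1])),st["force"],st["wrist_torque"],st["tau"][5],st["tcp_pos"],st["time"],st["grip_width"])
E
```

```text
115.34958155101039 [-8.43126054  4.09097606  6.16363559] [0.89421967 1.82822105 0.05870868] 0.30337932519614697 [0.5984562  0.20511255 0.15036188] 7.55 0.015201781965829313
```

>>> {"name": "apply_moves", "arguments": {"moves": [[0.05, 0, 0.02, 0.07, 0.5], [0.05, 0, 0.02, 0.07, 0.5], [0, 0, 0, 0, 0.5], [0, 0, 0, 0, 0.5]]}}

```text
time: 8.05
tcp_pos: [0.5986, 0.2053, 0.1497]
orientation: [-0.236, 1.56, 0.24]
force: [-9.9, 2.8, 6.7]
grip_width: 0.0157
```

```bash
cat >st.py <<'E'
from rig import robot
from h import *
st=robot.get_state();M=R.from_rotvec(st["orientation"]).as_matrix();print(np.degrees(np.arctan2(M[1,1],M[0,1])),st["force"],st["wrist_torque"],st["tau"][5],st["tcp_pos"],st["time"],st["grip_width"])
E
python3 st.py
```

```text
107.37458367737676 [-9.87238128  2.8004369   6.74976181] [0.9006333  2.16411313 0.09284374] 0.062244501896202564 [0.59855079 0.20532965 0.14968044] 8.05 0.015668852996612286
```

>>> {"name": "apply_moves", "arguments": {"moves": [[0.02, 0, 0, 0.04, 0.5], [0, 0, 0, 0.02, 0.5], [0, 0, 0, 0, 0.5], [0, 0, 0, 0, 0.5]]}}

```text
time: 8.55
tcp_pos: [0.5985, 0.2054, 0.1496]
orientation: [-0.189, 1.565, 0.193]
force: [-10.5, 2.4, 6.9]
grip_width: 0.0153
```

```bash
python3 st.py
```

```text
103.94947998256478 [-10.5267814    2.41438937   6.93529936] [0.90131755 2.13075306 0.13554953] 0.14468641486018896 [0.59854004 0.20540259 0.14964835] 8.55 0.015288011824328089
```

>>> {"name": "apply_moves", "arguments": {"moves": [[0, 0, 0, 0.04, 0.5], [0, 0, 0, 0, 0.5], [0, 0, 0, 0, 0.5]]}}

```text
time: 8.93
tcp_pos: [0.5996, 0.2056, 0.1496]
orientation: [-0.157, 1.566, 0.161]
force: [-5.5, 4.9, 4.6]
grip_width: 0.0155
```

```bash
python3 st.py; python3 - <<'E'
from rig import robot
from h import *
d=robot.snapshot("wrist");cv2.imwrite("pics/w4.png",cv2.convertScaleAbs(d["img"][:,:,::-1],alpha=1.6))
d=robot.snapshot("side");cv2.imwrite("pics/s4.png",cv2.convertScaleAbs(cv2.resize(d["img"][100:320,180:380,::-1],None,fx=3,fy=2.7),alpha=1.8))
E
```

```text
101.62340527812025 [-5.51713943  4.8744152   4.5711477 ] [ 0.97189467  1.18498696 -0.13287416] -0.14257789123803377 [0.59960477 0.20558894 0.14955757] 8.925 0.015480557850165099
```

View pics/w4.png

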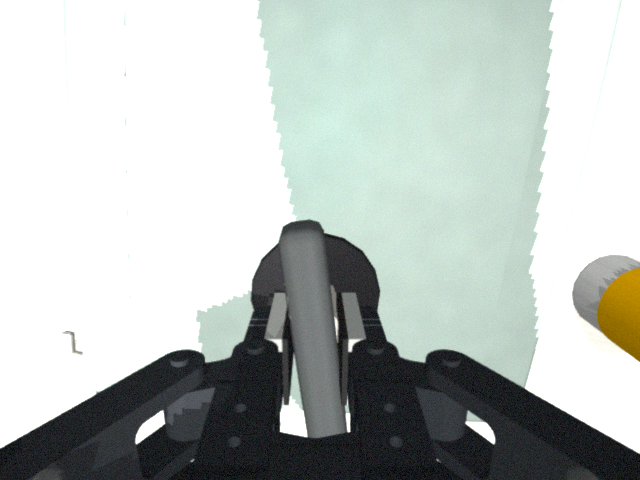

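View pics/s4.png

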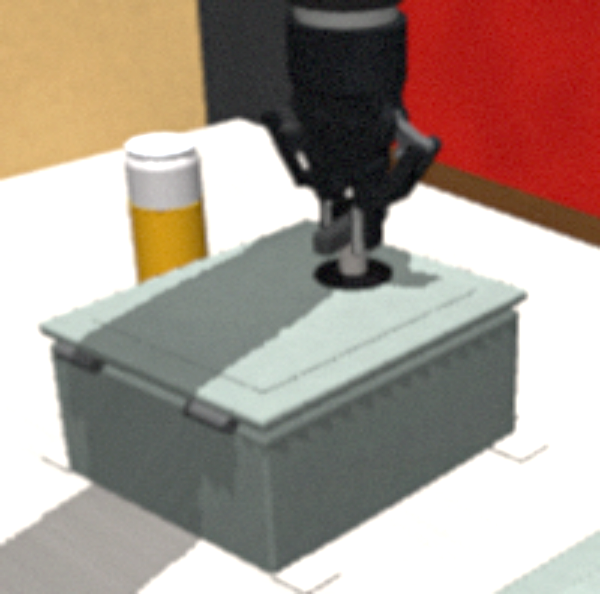

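```bash
cat >bar.py <<'E'
import sys
from rig import robot
from h import *
st=robot.get_state();M=R.from_rotvec(st["orientation"]).as_matrix()
d=robot.snapshot("wrist");T=wristT(st,d);g=cv2.cvtColor(d["img"],cv2.COLOR_RGB2GRAY)
c=[]
for r in range(238,285,3):   # bar edges on free part: sharp gradient vs dark disc
    row=cv2.GaussianBlur(g[r:r+1].astype(np.float32),(5,1),0)[0]; gr=np.gradient(row)
    seg=gr[260:370]; 
    c.append((r,260+np.argmax(seg),260+np.argmin(seg)))
print(c)
tw=np.degrees(np.arctan2(M[1,1],M[0,1]));print("tool",tw)
cv2.imwrite("pics/%s.png"%sys.argv[1],cv2.convertScaleAbs(cv2.resize(d["img"][200:450,220:420,::-1],None,fx=3,fy=2.4),alpha=2.5))
np.savez(sys.argv[1]+".npz",T=T)
E
python3 bar.py b1
python3 - <<'E'
from rig import robot
from h import *
d=robot.snapshot("wrist");T=np.load("b1.npz")["T"]
p=plane(d,[(303,232),(326,434)],.177,T);v=p[0]-p[1];print(p,np.degrees(np.arctan2(v[1],v[0])))
E
```

```text
[(238, np.int64(344), np.int64(279)), (241, np.int64(348), np.int64(278)), (244, np.int64(352), np.int64(276)), (247, np.int64(357), np.int64(273)), (250, np.int64(361), np.int64(270)), (253, np.int64(364), np.int64(266)), (256, np.int64(366), np.int64(263)), (259, np.int64(368), np.int64(261)), (262, np.int64(369), np.int64(260)), (265, np.int64(282), np.int64(260)), (268, np.int64(283), np.int64(326)), (271, np.int64(283), np.int64(326)), (274, np.int64(284), np.int64(326)), (277, np.int64(284), np.int64(327)), (280, np.int64(285), np.int64(329)), (283, np.int64(284), np.int64(328))]
tool 101.62474072087825
[[0.56318267 0.19504587 0.177     ]
 [0.62907641 0.21575084 0.177     ]] -162.55636737874323
```

View pics/b1.png

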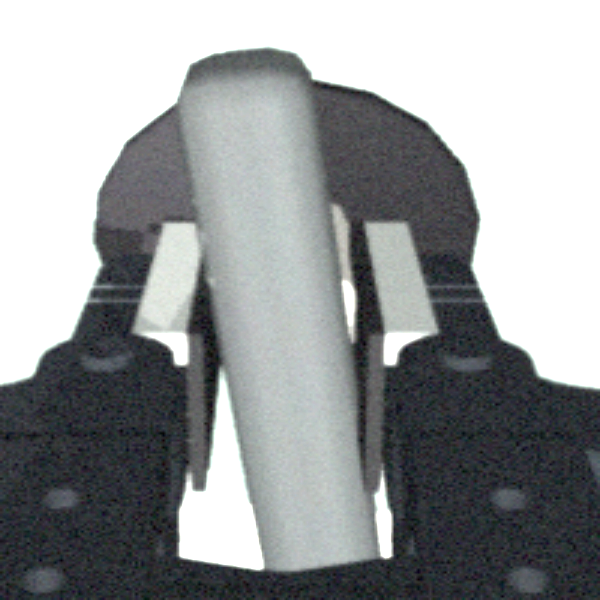

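>>> {"name": "apply_moves", "arguments": {"moves": [[0, 0, 0, 0.05, 0], [0, 0, 0, 0.05, 0], [0, 0, 0, 0, 0], [0, 0, 0, 0, 0]], "force": 70}}

```text
time: 9.62
tcp_pos: [0.5996, 0.2056, 0.1495]
orientation: [-0.082, 1.57, 0.085]
force: [-6.5, 2.8, 5.2]
grip_width: 0.0155
```

```bash
python3 st.py; python3 bar.py b2 | tail -1
```

```text
96.0792711177141 [-6.4763721   2.82275241  5.15923886] [0.78653978 1.07258702 1.24337561] 1.2732194736599922 [0.59959634 0.20562289 0.1495423 ] 9.625 0.015453444332991048
tool 96.0792711177141
```

View pics/b2.png

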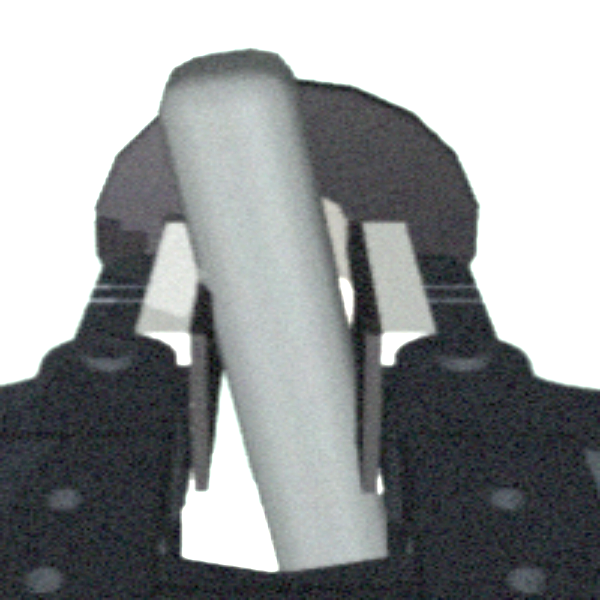

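```bash
python3 - <<'E'
from rig import robot
from h import *
d=robot.snapshot("wrist")
for n,uv in(("b1",[(302,231),(327,437)]),("b2",[(297,231),(331.5,437)])):
    T=np.load(n+".npz")["T"]
    p=plane(d,uv,.177,T);v=p[1]-p[0];print(np.degrees(np.arctan2(v[1],v[0])))
E
```

```text
17.819040985624973
14.590944672587103
```

>>> {"name": "apply_moves", "arguments": {"moves": [[0, 0, 0, 0, 4], [0, 0, 0, 0, 5], [0, 0, 0, 0, 5], [0, 0, 0, 0, 5], [-1, 0, 0, 0, 5], [-2, 0, 0, 0, 5], [-3, 0, 0, 0, 5], [-4, 0, 0, 0, 5], [-3, 0, 0, 0, 5], [0, 0, 0, 0, 5], [0, 0, 0, 0, 5]]}}

```text
time: 11.1
tcp_pos: [0.6004, 0.2044, 0.2785]
orientation: [-0.079, 1.57, 0.079]
force: [1.2, -0.3, 0.1]
grip_width: 0.0499
```

```bash
python3 st.py; python3 - <<'E'
from rig import robot
from h import *
st=robot.get_state();d=robot.snapshot("wrist");np.savez("w5.npz",T=wristT(st,d));cv2.imwrite("pics/w5.png",cv2.convertScaleAbs(d["img"][:,:,::-1],alpha=1.6))
d=robot.snapshot("side");cv2.imwrite("pics/s5.png",cv2.convertScaleAbs(cv2.resize(d["img"][150:370,180:480,::-1],None,fx=2.6,fy=2.6),alpha=1.8))
E
```

```text
95.74074767800408 [ 1.20431209 -0.28781334  0.08981039] [-0.00022273  0.06147397 -0.02752531] -0.0003804384596151067 [0.60040742 0.20439492 0.27846383] 11.1 0.049892772242639966
```

View pics/w5.png

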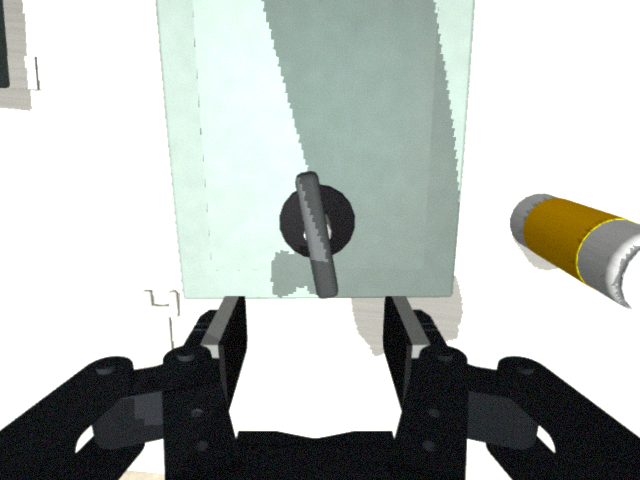

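View pics/s5.png

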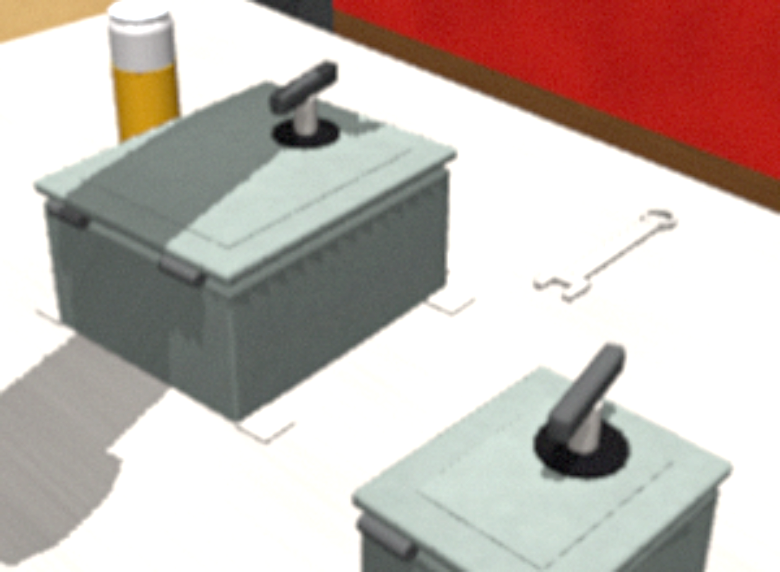

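```bash
python3 - <<'E'
from rig import robot
from h import *
d=robot.snapshot("wrist");T=np.load("w5.npz")["T"]
f=lambda uv,z:(lambda p:np.degrees(np.arctan2(*(p[1]-p[0])[[1,0]])))(plane(d,uv,z,T))
b=f([(308,174),(327.5,295)],.177);e=f([(455,296),(184,298)],.132);l=f([(160,20),(184,298)],.132);r=f([(473,20),(455,296)],.132)
print(b,e,l,r,"latch",np.radians(e-b),np.radians((l+r)/2+90-b))
E
```

```text
14.69622001544236 -83.81318989847937 5.812018741373991 7.129447230673246 latch -1.719313547194678 1.4272344955514518
```

```bash
python3 -c "
from rig import robot
print(robot.sign_off(), robot.get_state()['time'])"
```

```text
the job is handed in; nothing more can be done
the job is handed in; nothing more can be done
```

I turned the larger enclosure's T-handle clockwise to its stop, following the door as it went down, then let go and moved the gripper clear. The job was handed in at about 11 s of the 32 s allowed; sign-off reports no verdict.

- **At the stop:** the wrist torque rose to 1.2 N m, against the roughly 0.2 N m that turning takes.
- **After letting go:** the wrist picture puts the latch at about 1.42 rad. That matches the 1.4 rad stop within the measurement error of a degree or two. The bar had not moved since release, and the force on the tool was near zero.
- **Door:** the side view shows the larger door looking level. I did not measure its gap; the T-handle's sinking is the only other sign, as the tool went down about 8 mm with it.
- **Along the way:** near the stop the bar slipped about 7° behind the jaws, so the first tool-angle reading overstated the turn. I pushed further at a 70 N grip until the stop torque showed.
- **Smaller enclosure:** I never touched it, and its handle looks unchanged in the last side picture.

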